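# Release the gear cover of a printer drive unit and slide it off

### The job

On the printer drive unit, press the snap tab in front of the black gear cover all the way in; it stays down. Then push the released cover along its rails, over the pressed tab, until it is completely off its seat and the gear opening is wholly uncovered, and leave it lying flat on the rails, not hanging past their open end. Push the cover only, never lift or tip it, and leave the other things where they are.

Things in the scene. Friction and masses are not known exactly. Their poses are not given: they have to be found in the camera images.
- unit: Grey printer drive unit fixed to the bench: x -60 to +115, y -140 to +140 mm; a motor drum sticks out 24 mm at -x. Origin: on the bench under the slideway's middle; z up. The slideway (100 mm wide, x -50 to +50) runs along y between walls with tops at z 44. Steel rails (|x| 38 to 50, tops at z 38) carry the cover; the floor between them is at z 35. At x 60 to 115 is a shelf at z 35.
- cover: Loose black gear cover, about 0.12 kg: plate 96 (x) by 90 (y) by 5 mm, 2 mm play to each side wall. Origin: centre of its underside, at the seat's centre at first, axes as the unit's. The plate's +y edge is then 2 mm short of the snap tab, which blocks it while up. Slid 92 mm or more towards unit +y it is off its seat and the opening is bare. Sliding takes 1 to 2 N.
- rib_top (a point): Middle of the top of the rib that stands across the middle of the cover: 70 mm long (x), 8 mm thick (y), its top 27 mm above the plate's underside (65 mm above the bench). Its flat -y face is the one to push; the plate behind that face is bare for 41 mm. Small gussets on the +y side.
- seat (a point): Centre of the cover's seat, unit (0, -83, 38) mm, axes as the unit's. The seat spans unit y -130 to -36; an end wall (top z 44) closes its -y end, so the cover can only slide off towards the unit's +y. In it is the gear opening, 60 by 60 mm, unit y -113 to -53.
- rail_end (a point): Middle of the open +y end of the rails, unit (0, 140, 38) mm. There is no stop: a cover slid more than 178 mm from its seat hangs over this end.
- tab_top (a point): Centre of the top face of the snap tab: steel, ridged, 30 mm (unit x) by 40 mm (unit y), at unit (0, -16) mm, top at z = 44 mm when up. Clear floor all round it except the cover's edge, 2 mm from its -y side.
- tab (a joint): Travel of the snap tab in m: 0 = up (9 mm above the slideway floor), 0.009 = fully in, flush with the floor and 3 mm below the cover's underside. It starts at 0 to 0.001, moves straight down against a steady 6 N or so, and stays where it is left (no spring return). Below about 0.006 it blocks the cover.
- gear: Bystander: white toothed gear, 34 mm across, 14 mm high, loose on the unit's shelf. Origin: centre of its underside.
- bush: Bystander: brass bush, 22 mm across, 22 mm high, loose on the unit's shelf. Origin: centre of its underside.
- driver: Bystander: screwdriver lying on the bench on the unit's -x side.
- brush: Bystander: brush 150 mm long lying on the bench beyond the unit's +y end.
- grease: Bystander: grease jar, 52 mm across, 50 mm high, on the unit's +x side. Origin: centre of its underside.
- tray: Bystander: aluminium screw tray, 90 by 120 by 25 mm, on the unit's +x side. Origin: centre of its underside.
- roller: Bystander: rubber pick-up roller standing on end, 28 mm across, 85 mm high with its pin, beyond the unit's -y end. Origin: centre of its underside.
- pcb: Bystander: green circuit board, 60 by 85 by 4 mm, on the bench on the unit's -x, +y side. Origin: centre of its underside.
Things that resemble listed ones, but are neither listed nor needed, are in the scene too. What is shaped like the cover but blue or purple is not meant.

How it is judged:
By the outcome, as a careful person would: the job done as asked, in the order asked, and still so for the second after the job is handed in, with the robot touching nothing.
It also fails if it takes over 45 s, if anything falls off the work surface, if the arm or the gripper's body presses on something with over 40 N, if the wrist force passes 120 N, or if a joint passes its speed limit or range.

### The arm

A 6-joint arm with a two-finger parallel gripper is mounted at the origin on the work surface. World frame = base frame: x ahead of the robot, y to its left, z up, the work surface at z = 0. Lengths are in m, angles in rad, forces in N, time in s.
With the tool pointing down it reaches from about 0.3 to 0.875 m from the base axis. Payload 6.4 kg.
Tool frame: the origin (TCP) lies at the very end of the fingers, on their centre line; the grasp point (between the pads) lies ctrl.grip_depth behind it (ctrl.grip_depth is the distance from the TCP to the grasp point, in m); z points along the fingers, x is the direction in which the jaws open and shut, and the axes are right-handed (so a half turn about z gives the same grasp; the last joint's range is limited). The gripper opens to 88 mm and grips with 3 to 60 N. Pads are 18 mm wide; open, the fingers measure 123 mm over their backs; the gripper's body (75 mm by 187 mm) begins 45 mm behind the grasp point.
Start: joints at [-1.43, 0.181, 1.607, -0, 1.354, -0.206], TCP at [0.195, -0.541, 0.239] pointing down, gripper open.
Joint ranges: [-2.99, 2.99], [-0.89, 2.07], [0.3, 2.58], [-1.14, 4.28], [0, 2.63], [-3.12, 3.12]. Speed limits (rad/s): [2.57, 2.57, 3.01, 3.14, 3.14, 3.14].

### API

Orientations are given as a unit quaternion [x, y, z, w].
In Python, from workcell import ctrl, read_camera, workorder, recognise, outline_of gives the robot as it stands.
- The arm moves only by the shell command python3 -m creep 'ROWS' [OPENING] [FORCE]. ROWS is JSON, a list of rows, each a list of 6 numbers: the shift along the tool's x, y, z in units of 500 mm (1.0 is 500 mm), then the turn, a rotation vector about the tool's x, y, z in units of 360 degrees (1.0 is 360 degrees). A call has 1 to 20 rows; each row is the pose to reach, as a shift and turn from the pose commanded when the call began, along the tool's axes at that moment, turning the shorter way round; what a row does not reach only later rows make up. A row lasts 1/8 s, in which the tool goes at most 62.5 mm and 10.7 degrees, less where a joint would pass 70% of its speed; a pose out of reach is approached as far as the arm can. A call with a number of a shift or a turn outside -1 to 1 is refused whole. A call with a gripper value outside its range is refused whole. OPENING is the gripper's target within -1 to 1 (fully open at 1, half-way at 0, shut at -1), set as the call begins (- or left out, the last holds). The fingers move at their own pace and stop on an object; FORCE is the grip in N (left out, the last holds). Time passes only in rows, so rows that repeat a pose let the fingers close. It gives the time, the measured TCP pose, the force and the opening at its end, in the units of the state.
- ctrl.read_state(): the state, without advancing time (a new reading comes with each control period).
- read_camera(name): name is "scene" or "top" or "wrist"; returns a dict with "image" (480x640x3 uint8, red, green, blue), "range_z" (480x640 float32, m along the optical axis (not along the pixel's ray), 0 where there is no reading), "vfov" (degrees; the focal length in pixels is half the picture's height over the tangent of half this angle, whatever the lens; pixels are square), "cx", "cy" (the principal point, pixels), "R" (3x3) and "t" (3): a world point X has camera coordinates R X + t. Camera axes: x right, y down, z forward; pixel columns grow to the right and rows downward; lengths in m; the calibration is good to about 2 mm. A picture is of the moment at which its call begins.
- workorder.finish_job(): hands the job in, once; it reports no verdict.
Trained networks look in the newest picture that a camera, given by its name, has taken for a name from the list of things; names that differ only in an ending like _2 or _b are one class to them, and where a whole thing is asked for, a point or a joint stands for the part that bears it (a point fixed in the world has none). Each returns a list of dicts, best first, with "p" (0 to 1); they miss things now and then, are a little off and sometimes report something else, mostly with a low value. They report only what shows in the picture. A call takes as long as a camera call. They do not tell look-alikes from the thing itself.
- recognise(camera, thing): "position" ([x, y, z] in m, in the coordinates of the camera as it stood for that picture, good to about 4 mm: the middle of the surface that is visible of it).
- outline_of(camera, thing): "pixels" (480x640 bool, what is visible of it).
The state is a dict: "t": time; "joint_positions": joint angles; "qd": joint speeds; "effort": joint torques, N m; "ee_pos": TCP position; "tool_rot": TCP orientation; "force": force on the tool from outside, world axes, zero at the start; "moment": the same for the moment, N m; "opening": finger opening in m.
Only numpy, scipy, OpenCV 4.12 (cv2) and the standard library are available. Lean on these libraries where they do the work, as an engineer would, in place of code of your own. Each camera call takes 0.05 s, during which the arm holds its last target. There are 200 camera calls.

## Working session

There is one attempt and no reset: what is moved stays moved. The work goes in short steps, Python scripts to look and compute and a shell command to move; the robot and the scene stay as the last step left them, time stands still between calls to the robot, and variables do not carry over. Pictures are saved under pics/ and viewed, about 8 in all and at most 12, crops included, and the job is handed in when it is done.

```bash
mkdir -p pics; cat > h.py <<'E'
import numpy as np, cv2
from workcell import ctrl, read_camera, workorder, recognise, outline_of
def foc(c): return c["image"].shape[0]/2/np.tan(np.radians(c["vfov"])/2)
def world(c,p): return c["R"].T@(np.asarray(p)-c["t"])
def px2w(c,u,v,z=None):
    f=foc(c); z=z or c["range_z"][int(v),int(u)]
    return world(c,[(u-c["cx"])/f*z,(v-c["cy"])/f*z,z])
def ray(c,u,v,h):
    f=foc(c); d=c["R"].T@np.array([(u-c["cx"])/f,(v-c["cy"])/f,1]); o=-c["R"].T@c["t"]
    return o+d*(h-o[2])/d[2]
def w2px(c,X):
    p=c["R"]@np.asarray(X)+c["t"]; f=foc(c); return np.array([p[0]/p[2]*f+c["cx"],p[1]/p[2]*f+c["cy"]])
def save(c,n,crop=None,s=1):
    im=c["image"][...,::-1]
    if crop: a,b,w,h=crop; im=im[b:b+h,a:a+w]
    cv2.imwrite("pics/"+n,cv2.resize(im,None,fx=s,fy=s,interpolation=cv2.INTER_CUBIC))
E
python3 - <<'E'
from h import *
np.set_printoptions(precision=4,suppress=True)
print(ctrl.read_state(), ctrl.grip_depth)
for n in ["top","scene"]:
    c=read_camera(n); save(c,n+"1.png")
    for th in ["unit","cover","rib_top","tab_top","gear","bush","grease","tray","roller","pcb"]:
        for r in recognise(n,th)[:4]:
            w=world(c,r["position"]); print(n,th,round(r["p"],2),w,w2px(c,w).round())
E
```

```text
{'t': 0.0, 'joint_positions': array([-1.4303,  0.1815,  1.608 ,  0.    ,  1.3538, -0.2063]), 'qd': array([ 0.    ,  0.0012, -0.0002,  0.0002, -0.0012, -0.0001]), 'effort': array([  0.0004, -43.3868, -34.1849,   0.0702,   0.0385,  -0.0001]), 'ee_pos': array([ 0.1954, -0.5402,  0.2378]), 'tool_rot': array([ 0.8185, -0.5745, -0.0006, -0.0006]), 'force': array([ 0.4796, -0.2553, -0.3753]), 'moment': array([ 0.0051, -0.0189,  0.0252]), 'opening': 0.08821817178269556} 0.0187
top unit 0.58 [ 0.5551 -0.1216  0.0346] [354. 241.]
top cover 0.92 [ 0.4689 -0.192   0.0411] [380. 273.]
top cover 0.79 [ 0.2383 -0.2455  0.005 ] [397. 359.]
top cover 0.74 [ 0.3664 -0.4059  0.0037] [455. 313.]
top cover 0.47 [ 0.5748 -0.2034  0.0463] [384. 234.]
top rib_top 0.68 [ 0.2427 -0.2426  0.003 ] [396. 357.]
top rib_top 0.6 [ 0.473 -0.189  0.041] [378. 271.]
top rib_top 0.58 [ 0.3732 -0.4048  0.0034] [455. 310.]
top rib_top 0.5 [ 0.7043 -0.1675  0.0491] [371. 186.]
top tab_top 0.74 [ 0.5149 -0.135   0.0409] [359. 255.]
top gear 0.42 [ 0.5739 -0.1978  0.0474] [382. 234.]
top bush 0.63 [ 0.6282 -0.1459  0.0559] 
[... 816 characters left out ...]
94.]
scene gear 0.81 [ 0.5783 -0.2108  0.0513] [251. 330.]
scene gear 0.43 [ 0.5648 -0.1371  0.031 ] [275. 310.]
scene bush 0.61 [ 0.5628 -0.1371  0.0347] [275. 308.]
scene bush 0.56 [ 0.3726 -0.282   0.0517] [162. 286.]
scene bush 0.55 [ 0.626  -0.1505  0.0511] [290. 328.]
scene bush 0.36 [0.6954 0.0356 0.0165] [378. 306.]
scene grease 0.69 [ 0.5493  0.1067 -0.0001] [353. 252.]
scene grease 0.59 [ 0.7136 -0.1703  0.0502] [312. 363.]
scene tray 0.85 [ 0.5947 -0.324   0.0037] [213. 382.]
scene tray 0.45 [0.5543 0.1052 0.0027] [354. 253.]
scene roller 0.56 [ 0.3728 -0.2795  0.0495] [164. 286.]
scene pcb 0.7 [0.5539 0.106  0.0008] [354. 254.]
scene pcb 0.53 [ 0.473  -0.1898  0.0447] [227. 293.]
```

```bash
python3 - <<'E'
from h import *
c=read_camera("top"); save(c,"top_crop.png",(250,150,240,180),3.3)
E
```

```text
(no output)
```

View pics/top_crop.png

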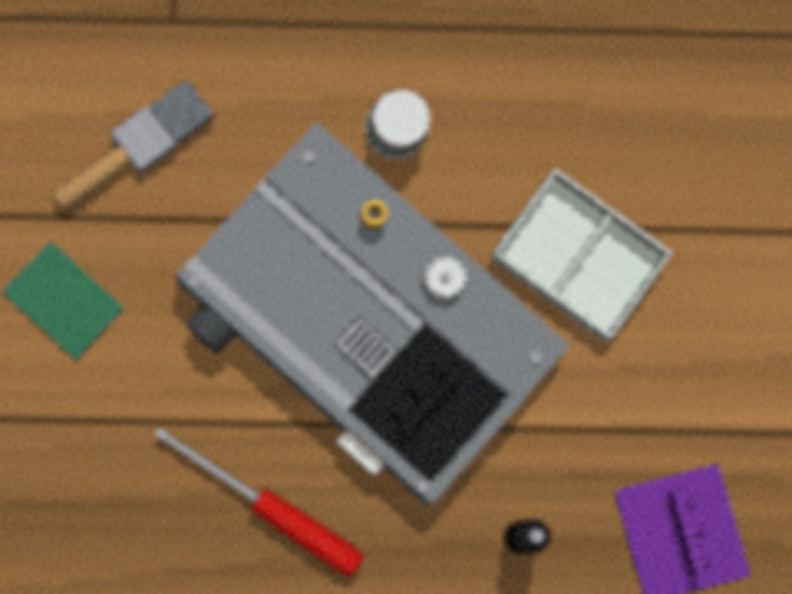

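View pics/scene1.png

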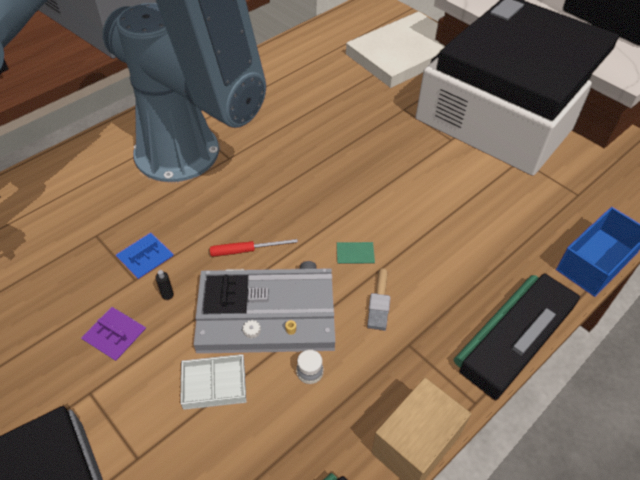

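The black cover sits in the unit at top px ≈(380,273) and scene px ≈(226,293). The blue one at scene (145,257) and the purple one at (114,333) lie on the bench, so they are the look-alikes. The crop shows the black one next to the ridged tab at top px ≈(360,255). Next I fit the unit's pose.

```bash
cat >> h.py <<'E'
from scipy.spatial.transform import Rotation as Ro
def unit_pose(seat,yaw):   # world of unit origin
    u=np.array([np.cos(yaw),np.sin(yaw)]); v=np.array([-u[1],u[0]]); return u,v
def go(target,yaw):  # shift/turn in move units to reach TCP target, tool down, tool x at yaw
    s=ctrl.read_state(); R=Ro.from_quat(s["tool_rot"])
    T=Ro.from_euler("z",yaw)*Ro.from_euler("x",np.pi)
    d=R.inv().apply(np.asarray(target)-s["ee_pos"])/0.5
    r=(R.inv()*T).as_rotvec()/(2*np.pi)
    print("row",np.round(d,4),np.round(r,4),"dist mm",np.round(np.linalg.norm(d)*500,1))
E
python3 - <<'E'
from h import *
np.set_printoptions(precision=4,suppress=True)
for n in ["top","scene"]:
    c=read_camera(n)
    for th,h in [("cover",.043),("tab_top",.044)]:
        for o in outline_of(n,th)[:3]:
            m=o["pixels"].astype(np.uint8)
            cs=max(cv2.findContours(m,0,cv2.CHAIN_APPROX_NONE)[0],key=cv2.contourArea)[:,0]
            P=np.array([ray(c,u,v,h)[:2] for u,v in cs]).astype(np.float32)*1000
            print(n,th,round(o["p"],2),cs.mean(0),cv2.minAreaRect(P))
    # wall-top/height: shelf corners by depth: fit unit points with z .03-.05
    o=outline_of(n,"unit")
    if o:
        vs,us=np.nonzero(o[0]["pixels"]); 
        W=np.array([px2w(c,u,v) for u,v in zip(us,vs) if c["range_z"][v,u]>0]); W=W[(W[:,2]>.025)&(W[:,2]<.052)]
        print(n,"unit",cv2.minAreaRect(W[:,:2].astype(np.float32)*1000),len(W))
go([0.50,-0.16,0.20],np.radians(-41))
E
```

```text
top cover 0.96 [399.1374 359.    ] ((240.97186279296875, -244.0228271484375), (88.75627899169922, 95.38619995117188), 0.9738093018531799)
top cover 0.79 [378.6765 271.4412] ((473.3521423339844, -189.75131225585938), (90.13018035888672, 98.52056884765625), 49.85518264770508)
top cover 0.68 [455.7724 310.8618] ((370.075927734375, -397.17547607421875), (93.15316772460938, 88.03717803955078), 15.485051155090332)
top tab_top 0.61 [359.2051 255.1282] ((514.9749145507812, -136.60491943359375), (40.0, 34.68824005126953), 45.850006103515625)
top unit ((539.02294921875, -137.1664581298828), (280.71728515625, 200.13113403320312), 49.29591751098633) 5330
scene cover 0.77 [225.4645 294.5355] ((469.787353515625, -193.0478515625), (89.29435729980469, 100.43196105957031), 49.97072219848633)
scene cover 0.7 [143.9 254.8] ((268.6255798339844, -261.4248046875), (87.44975280761719, 91.19769287109375), 2.5810933113098145)
scene cover 0.68 [113.4427 333.313 ] ((395.48760986328125, -415.05572509765625), (93.92152404785156, 86.81856536865234), 15.24974536895752)
scene tab_top 0.73 [257.7193 294.386 ] ((517.5843505859375, -144.89376831054688), (40.14330291748047, 32.546138763427734), 47.834815979003906)
scene unit ((536.9741821289062, -141.1948699951172), (281.20086669921875, 202.58056640625), 49.392784118652344) 8436
row [-0.5092 -0.8317  0.0774] [ 0.     -0.     -0.0809] dist mm 489.1
```

```bash
python3 -m creep '[[-0.509,-0.832,0.077,0,0,-0.0823],[-0.509,-0.832,0.077,0,0,-0.0823],[-0.509,-0.832,0.077,0,0,-0.0823],[-0.509,-0.832,0.077,0,0,-0.0823],[-0.509,-0.832,0.077,0,0,-0.0823],[-0.509,-0.832,0.077,0,0,-0.0823],[-0.509,-0.832,0.077,0,0,-0.0823],[-0.509,-0.832,0.077,0,0,-0.0823],[-0.509,-0.832,0.077,0,0,-0.0823],[-0.509,-0.832,0.077,0,0,-0.0823],[-0.509,-0.832,0.077,0,0,-0.0823],[-0.509,-0.832,0.077,0,0,-0.0823]]' -1 20
python3 - <<'E'
from h import *
np.set_printoptions(precision=4,suppress=True)
c=read_camera("wrist"); save(c,"w1.png")
yaw=np.radians(-40.5);u=np.array([np.cos(yaw),np.sin(yaw)]);v=np.array([-u[1],u[0]]);O=np.array([.5262,-.1291])
for th,h in [("cover",.043),("tab_top",.044),("rib_top",.065)]:
    for r in recognise("wrist",th)[:2]:
        w=world(c,r["position"]); d=w[:2]-O; print(th,round(r["p"],2),w,"unit",d@u,d@v,w2px(c,w).round())
    for o in outline_of("wrist",th)[:1]:
        m=o["pixels"].astype(np.uint8)
        cs=max(cv2.findContours(m,0,cv2.CHAIN_APPROX_NONE)[0],key=cv2.contourArea)[:,0]
        P=np.array([ray(c,a,b,h)[:2] for a,b in cs]).astype(np.float32)*1000
        print(th,round(o["p"],2),cs.mean(0),cv2.minAreaRect(P))
E
```

```text
t: 3.05
ee_pos: [0.4997, -0.1612, 0.2004]
tool_rot: [0.938, -0.347, 0.0, 0.0]
force: [-0.0, -0.2, -0.7]
opening: 0.0005
cover 0.96 [ 0.4833 -0.1829  0.043 ] unit 0.002347643316847058 -0.06872826033789865 [323. 261.]
cover 0.66 [ 0.2056 -0.2143  0.0037] unit -0.18840938140071536 -0.2730002086967777 [139. 435.]
cover 0.79 [139.0139 436.0972] ((247.0292205810547, -204.44412231445312), (24.631736755371094, 27.687116622924805), 1.4628316164016724)
tab_top 0.58 [ 0.5181 -0.1391  0.0474] unit 0.0003544282248658245 -0.012858154003555064 [320. 192.]
tab_top 0.58 [320.1582 190.8362] ((518.2346801757812, -139.62118530273438), (40.11630630493164, 31.099933624267578), 48.51409149169922)
rib_top 0.86 [ 0.4821 -0.1829  0.0457] unit 0.0014418513307078243 -0.06956593285129885 [322. 263.]
rib_top 0.81 [ 0.3473 -0.3718  0.0052] unit 0.021632699538581386 -0.300732788848396 [341. 458.]
rib_top 0.79 [138.7313 435.6866] ((264.5356140136719, -192.64053344726562), (30.10012435913086, 15.929814338684082), 48.25491714477539)
```

View pics/w1.png

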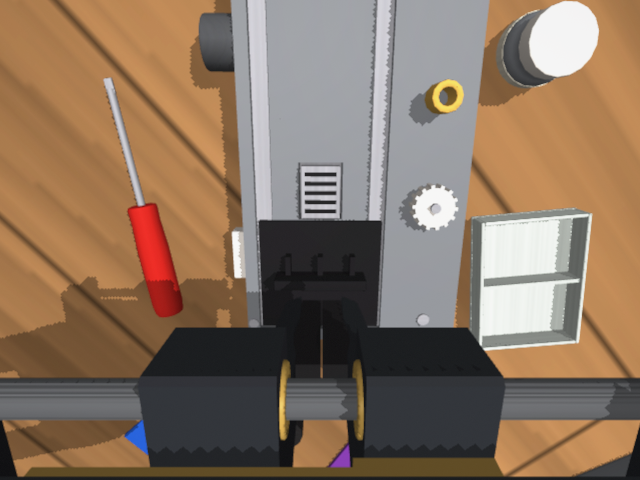

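The wrist picture shows the tab at (320,191) and the cover's edge at row 220, with the rib at row 275. The jaws are aligned with the unit to within about a degree. Now I press the tab.

```bash
python3 -m creep '[[0,-0.054,0.1,0,0,0],[0,-0.054,0.2,0,0,0],[0,-0.054,0.28,0,0,0],[0,-0.054,0.29,0,0,0],[0,-0.054,0.29,0,0,0],[0,-0.054,0.30,0,0,0],[0,-0.054,0.306,0,0,0],[0,-0.054,0.312,0,0,0],[0,-0.054,0.317,0,0,0],[0,-0.054,0.321,0,0,0],[0,-0.054,0.324,0,0,0],[0,-0.054,0.326,0,0,0],[0,-0.054,0.326,0,0,0],[0,-0.054,0.326,0,0,0]]'
```

```text
t: 5.15
ee_pos: [0.518, -0.1397, 0.0377]
tool_rot: [0.938, -0.346, 0.0, 0.0]
force: [-1.7, 0.4, 6.2]
opening: 0.0005
```

```bash
python3 -m creep '[[0,0,0.002,0,0,0],[0,0,0.004,0,0,0],[0,0,0.005,0,0,0],[0,0,0.006,0,0,0],[0,0,0.006,0,0,0]]'
```

```text
t: 5.78
ee_pos: [0.518, -0.1396, 0.0353]
tool_rot: [0.938, -0.346, 0.0, 0.0]
force: [-4.3, 1.7, 11.3]
opening: 0.0007
```

```bash
python3 -m creep '[[0,0,0.001,0,0,0],[0,0,0.002,0,0,0],[0,0,0.003,0,0,0],[0,0,0.003,0,0,0]]'
```

```text
t: 6.28
ee_pos: [0.5181, -0.1397, 0.035]
tool_rot: [0.938, -0.346, 0.0, 0.0]
force: [-8.3, 3.9, 24.0]
opening: 0.0005
```

The tab bottomed out at z = 0.035 with a firm stop. I lift clear and check it.

```bash
python3 -m creep '[[0,0,-0.03,0,0,0],[0,0,-0.1,0,0,0],[0,0.1,-0.17,0,0,0],[0,0.19,-0.17,0,0,0],[0,0.19,-0.17,0,0,0],[0,0.19,-0.17,0,0,0]]'
python3 - <<'E'
from h import *
np.set_printoptions(precision=4,suppress=True)
c=read_camera("wrist"); save(c,"w2.png")
yaw=np.radians(-40.5);u=np.array([np.cos(yaw),np.sin(yaw)]);v=np.array([-u[1],u[0]]);O=np.array([.527,-.1285])
Z=c["range_z"]
vs,us=np.mgrid[0:330:2,150:500:2]; 
W=np.array([px2w(c,a,b) for a,b in zip(us.ravel(),vs.ravel()) if Z[b,a]>0]); d=W[:,:2]-O; X=d@u;Y=d@v
def box(x0,x1,y0,y1): 
    k=(X>x0)&(X<x1)&(Y>y0)&(Y<y1); return np.median(W[k,2]) if k.any() else None,k.sum()
print("tab",box(-.012,.012,-.03,-.0),"floor",box(-.03,.03,.02,.05),"plate",box(-.04,.04,-.06,-.045))
k=(W[:,2]>.058)&(W[:,2]<.07)&(abs(X)<.05)&(Y<-.05); 
if k.any(): print("rib top x,y ranges",np.percentile(X[k],[1,99]),np.percentile(Y[k],[1,50,99]),k.sum())
s=ctrl.read_state();e=s["ee_pos"][:2]-O;print("tcp unit",e@u,e@v,s["ee_pos"])
E
```

```text
t: 7.02
ee_pos: [0.4561, -0.2115, 0.1176]
tool_rot: [0.938, -0.347, -0.0, -0.0]
force: [-0.4, 0.5, -0.3]
opening: 0.0007
tab (np.float64(0.0351490483045412), np.int64(670)) floor (np.float64(0.03499802777821548), np.int64(477)) plate (np.float64(0.042952206755729465), np.int64(1035))
rib top x,y ranges [-0.0347  0.0341] [-0.0859 -0.0814 -0.0779] 614
tcp unit -0.00013310481915343502 -0.10870443057697432 [ 0.4563 -0.2111  0.1174]
```

View pics/w2.png

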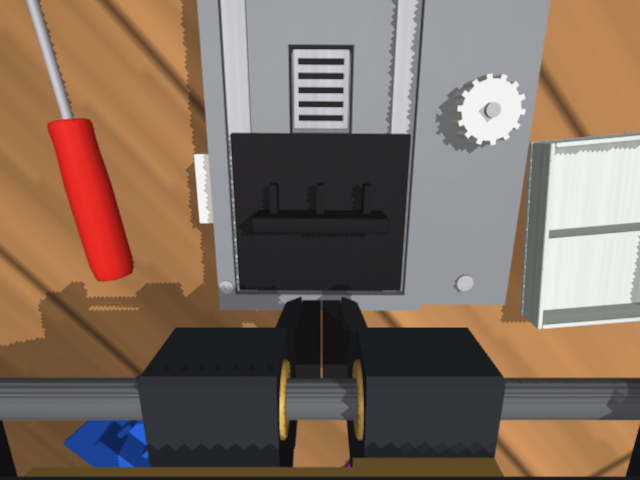

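The tab is flush (35.1 mm against a floor of 35.0 mm). The rib's −y face is at unit y ≈ −86 mm. I go down behind it and start the push.

```bash
python3 -m creep '[[0,0,0.08,0,0,0],[0,0,0.12,0,0,0],[0,0,0.136,0,0,0],[0,0,0.136,0,0,0],[0,-0.01,0.136,0,0,0],[0,-0.02,0.136,0,0,0],[0,-0.03,0.136,0,0,0],[0,-0.04,0.136,0,0,0],[0,-0.05,0.136,0,0,0],[0,-0.06,0.136,0,0,0],[0,-0.07,0.136,0,0,0],[0,-0.08,0.136,0,0,0],[0,-0.08,0.136,0,0,0]]'
```

```text
t: 8.7
ee_pos: [0.4822, -0.1808, 0.0496]
tool_rot: [0.938, -0.346, -0.0, -0.0]
force: [-0.4, -0.3, -0.6]
opening: 0.0007
```

```bash
python3 -m creep '[[0,-0.015,0,0,0,0],[0,-0.03,0,0,0,0],[0,-0.045,0,0,0,0],[0,-0.06,0,0,0,0],[0,-0.075,0,0,0,0],[0,-0.09,0,0,0,0],[0,-0.105,0,0,0,0],[0,-0.12,0,0,0,0],[0,-0.135,0,0,0,0],[0,-0.15,0,0,0,0],[0,-0.165,0,0,0,0],[0,-0.18,0,0,0,0],[0,-0.195,0,0,0,0],[0,-0.205,0,0,0,0],[0,-0.21,0,0,0,0],[0,-0.21,0,0,0,0]]'
cat > chk.py <<'E'
from h import *
import sys
np.set_printoptions(precision=4,suppress=True)
n,f=sys.argv[1:3]
c=read_camera(n); save(c,f)
yaw=np.radians(-40.5);u=np.array([np.cos(yaw),np.sin(yaw)]);v=np.array([-u[1],u[0]]);O=np.array([.527,-.1285])
m=lambda x,y:w2px(c,[*(O+u*x+v*y),.043])
for r in recognise(n,"cover")[:4]:
    w=world(c,r["position"]);d=w[:2]-O;print("cover",round(r["p"],2),w,"unit",d@u,d@v,w2px(c,w).round())
f_=foc(c);Z=c["range_z"];us,vs=np.meshgrid(range(640),range(480));
P=np.stack([(us-c["cx"])/f_*Z,(vs-c["cy"])/f_*Z,Z],-1)[Z>0]; W=(P-c["t"])@c["R"]
I=c["image"].astype(int).max(-1)[Z>0]
X=(W[:,:2]-O)@u;Y=(W[:,:2]-O)@v
k=(abs(X)<.047)&(abs(W[:,2]-.043)<.003)&(abs(Y)<.2)&(I<60)
if k.any():
    print("dark plate Y",np.percentile(Y[k],[1,99]),"X",np.percentile(X[k],[1,99]),"z 5/50/95",np.percentile(W[k,2],[5,50,95]),k.sum())
k=(abs(X)<.035)&(W[:,2]>.06)&(W[:,2]<.068)&(abs(Y)<.14)
if k.any(): print("rib Y",np.percentile(Y[k],[1,50,99]),k.sum())
E
python3 chk.py scene s2.png
```

```text
t: 10.7
ee_pos: [0.5504, -0.1014, 0.0498]
tool_rot: [0.938, -0.346, 0.0, -0.0]
force: [-0.6, 0.4, 0.6]
opening: 0.0004
cover 0.72 [ 0.5779 -0.0725  0.0449] unit 0.0023746830067340303 0.07561309795063316 [303. 293.]
cover 0.67 [ 0.2395 -0.2566  0.0078] unit -0.1354709064478891 -0.2841409596123664 [143. 255.]
cover 0.62 [ 0.379  -0.4122  0.0097] unit 0.0717302794162852 -0.31179799583103696 [114. 335.]
dark plate Y [0.0064 0.09  ] X [-0.0458  0.0453] z 5/50/95 [0.0406 0.0427 0.0455] 436
rib Y [0.0453 0.0453 0.0453] 2
```

The plate now spans unit y ≈ 5 to 91 mm, so the cover has slid about 130 mm. I back off, lift and check.

```bash
python3 -m creep '[[0,0.01,0,0,0,0],[0,0.03,0,0,0,0],[0,0.04,0,0,0,0],[0,0.04,-0.1,0,0,0],[0,0.04,-0.2,0,0,0],[0,0.14,-0.3,0,0,0],[0,0.24,-0.35,0,0,0],[0,0.34,-0.35,0,0,0],[0,0.34,-0.35,0,0,0],[0,0.34,-0.35,0,0,0]]'
python3 chk.py wrist w3.png; python3 chk.py top t3.png; python3 chk.py scene s3.png
```

```text
t: 12.05
ee_pos: [0.4397, -0.2307, 0.2246]
tool_rot: [0.938, -0.347, -0.0, -0.0]
force: [-0.2, 0.7, 0.4]
opening: 0.0002
cover 0.8 [ 0.2504 -0.217   0.0058] unit -0.15284646065028604 -0.24686837316060514 [169. 322.]
cover 0.79 [ 0.5396 -0.1131  0.0429] unit -0.0003749632604621733 0.019889639420599563 [320.  13.]
dark plate Y [0.0062 0.0282] X [-0.046   0.0453] z 5/50/95 [0.0416 0.0429 0.0442] 4471
cover 0.89 [ 0.5495 -0.0872  0.0419] unit -0.00972850216492227 0.0459704678705739 [341. 242.]
cover 0.72 [ 0.2209 -0.2686  0.0042] unit -0.14177153978732282 -0.3053404665525441 [406. 366.]
cover 0.67 [ 0.3586 -0.4131  0.0048] unit 0.056794520873251465 -0.3257865270222089 [458. 316.]
dark plate Y [0.0079 0.0924] X [-0.0461  0.044 ] z 5/50/95 [0.0404 0.0428 0.0456] 554
rib Y [0.0475 0.0511 0.0551] 53
cover 0.79 [ 0.5597 -0.0884  0.046 ] unit -0.0011688233576738981 0.05170729026044162 [291. 291.]
cover 0.69 [ 0.2407 -0.2622  0.0062] unit -0.13084753026544363 -0.2875792738050082 [141. 257.]
cover 0.66 [ 0.3754 -0.4138  0.0067] unit 0.07001659436463162 -0.3153434371768076 [113. 335.]
dark plate Y [0.0052 0.0898] X [-0.0456  0.0448] z 5/50/95 [0.0406 0.043  0.0454] 1124
rib Y [0.045  0.0475 0.0515] 96
```

View pics/w3.png

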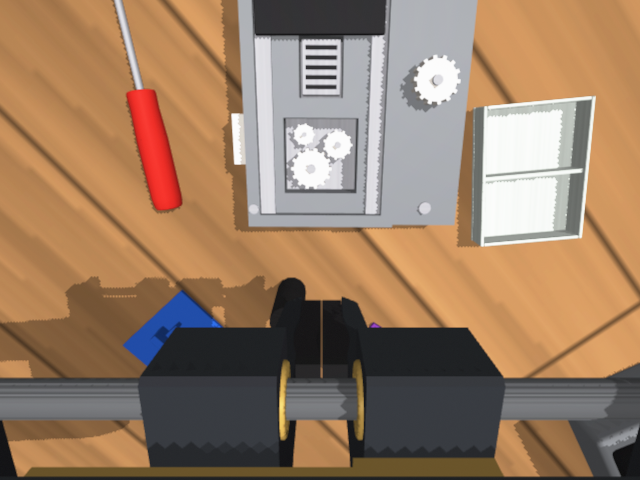

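View pics/s3.png

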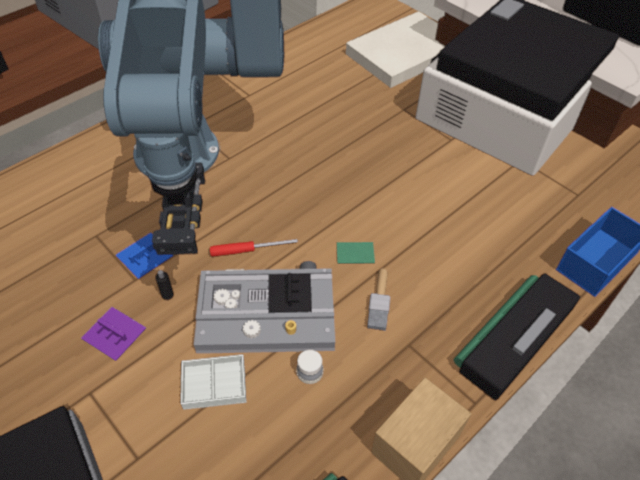

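The opening (wrist px 285–357, 118–192) is fully bare. The cover lies flat on the rails around scene px (291,292), with the rail end well beyond it. The bystanders look unmoved, and the arm is clear of everything.

```bash
python3 -c "
from workcell import workorder; print(workorder.finish_job())"
```

```text
the job is handed in; nothing more can be done
None
```

The job is done and handed in at about 12 s of the 45 s allowed. I pressed the snap tab fully in with the closed fingers, then pushed the black cover by its rib's −y face along the rails and over the tab. After that I backed the fingers off and lifted clear.

- **Tab:** it reached a firm stop at z = 35.0 mm with 24 N. Depth measured afterwards was 35.1 mm, against 35.0 mm for the floor, so it is flush.
- **Cover:** it slid about 130 to 134 mm; 92 mm was needed and 178 mm is the overhang limit. The plate spans unit y of about +5 to +92 mm, well short of the rail end at 140 mm. Its top is at 43 mm, so it lies flat on the rails.
- **Gear opening:** it shows fully uncovered in the last wrist picture.
- **Other things:** they look unmoved in the last scene picture, which I judged by eye only.

No check failed. The cameras differed by 2 to 4 mm on the cover's position, and one network reading from the top camera put it 10 mm off in x. The plate's depth points did not support that reading.

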